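# Move a length stop one hole along its rail and hold its pin home

### The job

The next sash bars are one step longer: pull up the black knob of the stop's lock pin, slide the stop one hole along the rail away from the upright steel end plate (towards the roller end), and let the pin drop into that hole. Its spring leaves the pin only partly in, so push the knob down until it sits on its barrel with the pin fully home, and finish with the fingers still holding the knob down there: do not let go. Leave the other things on the bench where they are.

Things in the scene. Friction and masses are not known exactly. Their poses are not given: they have to be found in the camera images.
- rail: Jig fixed to the bench: wooden board 160 x 600 x 18 mm (x, y, z) with an aluminium rail 40 mm wide, 340 mm long, top 58 mm above the bench. Origin: board's centre on the bench; z up, y along the rail. The rail's centre line is at x = +30 mm. In its top: 5 dark round holes with bright rims at y = -100, -50, 0, 50, 100 mm, 14 mm across, 18 mm deep.
- stop (a joint): How far the length stop has slid towards the rail's +y (m): 0 at the middle hole, where it starts locked; +0.05 and -0.05 at the next holes. It slides stiffly (2 N friction), stays where it is left; the pin in a hole has about 2 mm play either way.
- barrel_top (a point): Centre of the top of the upright steel barrel (22 mm in diameter) on the length stop, 108 mm above the bench, straight above the pin. The stop: a grey metal saddle 72 x 60 mm (across, along the rail) riding on the rail, top 72 mm above the bench, with a light wooden stop board 16 mm thick reaching out on the robot's side.
- plunger (a joint): Height of lock pin and knob (m): 0 = home, knob on the barrel, pin 14 mm deep; left alone in a hole its spring keeps it near 0.005 (9 mm deep, still locked, 5 mm gap under the knob). Over 0.014 the pin is clear and the stop can slide; limit 0.024. Holding home takes 5 N down, clearing 10 N up, 17 N at the limit. Between holes the 10 mm round-ended pin rests on the rail at 0.014.
- knob_mid (a point): Centre of the black ribbed knob to grip: an upright cylinder 34 mm in diameter, 30 mm tall (15 mm above and below this point), above the barrel. This point is 123 mm above the bench when the pin is home, about 128 mm at the start. Nothing within 60 mm beside it is higher than 108 mm.
- end_plate: The end plate: an upright dark steel plate 140 mm wide, 14 mm thick and 110 mm tall with a foot and ribs, fixed to one end of the board, 240 mm from its middle. It can be at either end (+y or -y); the stop must move AWAY from it. Origin under its centre on the board.
- roller: The roller rest: a bright horizontal steel roller 36 mm in diameter, 50 mm tall overall, between two dark cheeks, fixed to the other end of the board. Origin under its centre on the board.
- offcut: Bystander: loose wood offcut 45 x 60 x 28 mm on the board. Origin under its centre.
- packer: Bystander: loose plywood packer 50 x 70 x 12 mm on the board. Origin under its centre.
- screwdriver: Bystander: screwdriver lying on the bench in front of the board.
- glue: Bystander: white glue bottle 60 mm in diameter, 150 mm tall, standing behind the board. Origin under its centre.
- tin: Bystander: tin 80 mm in diameter, 90 mm tall, standing behind the board. Origin under its centre.
- brush: Bystander: brush lying to the right.
- hammer: Bystander: hammer lying to the left.
- tape: Bystander: roll 90 mm in diameter, 30 mm tall, lying behind the board.

How it is judged:
By the outcome, as a careful person would: the job done as asked, in the order asked, and still so for the second after the job is handed in, while the arm keeps its last pose, push and grip.
It also fails if it takes over 32 s, if anything falls off the work surface, if the arm or the gripper's body presses on something with over 40 N, if the wrist force passes 120 N, or if a joint passes its speed limit or range.

### The arm

A 6-joint arm with a two-finger parallel gripper is mounted at the origin on the work surface. World frame = base frame: x ahead of the robot, y to its left, z up, the work surface at z = 0. Lengths are in m, angles in degrees, forces in N, time in s.
With the tool pointing down it reaches from about 0.25 to 0.725 m from the base axis. Payload 9.7 kg.
Tool frame: the origin (TCP) lies at the very end of the fingers, on their centre line; the grasp point (between the pads) lies 19 mm behind it; z points along the fingers, y is the direction in which the jaws open and shut (so a half turn about z gives the same grasp; the last joint's range is limited). The gripper opens to 85 mm and grips with 20 to 120 N. Pads are 22 mm wide; open, the fingers measure 114 mm over their backs; the gripper's body (76 mm by 85 mm) begins 54 mm behind the grasp point. The pads swing forward as they close: fully open they stand 13 mm farther back than shut.
Start: joints at [-65.661, 4.979, 10.078, 95.1, 0, 90], TCP at [0.227, -0.501, 0.231] pointing down, gripper open.
Joint ranges: [-179.16, 179.16], [-48.56, 103.87], [-65.8, 70.77], [-126.05, 130.52], [-82.76, 87.17], [-180, 180]. Speed limits (degrees/s): [127.2, 127.2, 147.25, 180, 180, 180].

### API

Orientations are given as [roll, pitch, yaw] about the fixed x, y, z axes, in that order (R = Rz(yaw) Ry(pitch) Rx(roll)).
In Python, from workcell import bot gives the robot as it stands.
- The arm moves only by the shell command python3 -m pendant 'ROWS' [FORCE]. ROWS is JSON, a list that holds one entry, the list of rows, each a list of 7 numbers: the shift along the tool's x, y, z in cm, then the turn, a rotation vector about the tool's x, y, z in rad, then the opening in per cent of the stroke, from 0 (shut) to 100 (fully open). In form: [[[dx, dy, dz, ax, ay, az, gripper], ...]]. A call has 1 to 5 rows; each row shifts and turns the pose as measured when the row begins, along the tool's axes as they then stand; what a row does not reach is not made up. A row lasts 1/12 s, in which the tool goes at most 41.7 mm and 7.16 degrees, less where a joint would pass 70% of its speed; a pose out of reach is approached as far as the arm can. A call with a gripper value outside its range is refused whole. The fingers move at their own pace and stop on an object; FORCE is the grip in N (left out, the last holds). Time passes only in rows, so rows that do not move let the fingers close. It gives the time, the measured TCP pose, the force and the opening at its end, in the units of the state.
- bot.get_obs(): the state, without advancing time (a new reading comes with each control period).
- bot.camera(name): name is "scene" or "top"; returns the picture (480x640x3 uint8, red, green, blue); there is no depth.
- bot.get_calibration(name): a dict with "intrinsics" (3x3 intrinsics, pixels), "pose" (4x4, takes a point from camera to world coordinates). Camera axes: x right, y down, z forward; pixel columns grow to the right and rows downward; lengths in m; the calibration is good to about 2 mm. A picture is of the moment at which its call begins. get_calibration takes no time and is no camera call.
- bot.job_done(): hands the job in, once; it reports no verdict.
Trained networks look in the newest picture that a camera, given by its name, has taken for a name from the list of things; names that differ only in an ending like _2 or _b are one class to them, and where a whole thing is asked for, a point or a joint stands for the part that bears it (a point fixed in the world has none). Each returns a list of dicts, best first, with "confidence" (0 to 1); they miss things now and then, are a little off and sometimes report something else, mostly with a low value. They report only what shows in the picture. A call takes as long as a camera call.
- bot.masks_of(camera, thing): "pixels" (480x640 bool, what is visible of it) and "extent" ([left, top, right, bottom] in pixels, round what is visible of it).
- bot.mark_of(camera, thing): "uv" ([column, row] in pixels: a listed point, or the origin of a listed thing).
The state is a dict: "time": time; "q": joint angles; "qd": joint speeds; "joint_efforts": joint torques, N m; "ee_pos": TCP position; "tcp_rot": TCP orientation; "wrist_force": force on the tool from outside, world axes, zero at the start; "torque": the same for the moment, N m; "opening": finger opening in m.
Only numpy, scipy, OpenCV 4.12 (cv2) and the standard library are available. Lean on these libraries where they do the work, as an engineer would, in place of code of your own. Each camera call takes 0.05 s, during which the arm holds its last target. There are 200 camera calls.

## Working session

There is one attempt and no reset: what is moved stays moved. The work goes in short steps, Python scripts to look and compute and a shell command to move; the robot and the scene stay as the last step left them, time stands still between calls to the robot, and variables do not carry over. Pictures are saved under pics/ and viewed, about 8 in all and at most 12, crops included, and the job is handed in when it is done.

```bash
mkdir -p pics; cat > h.py <<'E'
import numpy as np, cv2
from workcell import bot
def ray(cam,uv):
    c=bot.get_calibration(cam);K=np.array(c["intrinsics"]);T=np.array(c["pose"])
    d=T[:3,:3]@np.linalg.inv(K)@np.array([uv[0],uv[1],1.]);return T[:3,3],d/np.linalg.norm(d)
def atz(cam,uv,z):
    o,d=ray(cam,uv);return o+d*(z-o[2])/d[2]
def tri(a,b):
    A=np.zeros((3,3));r=np.zeros(3)
    for o,d in(a,b):
        P=np.eye(3)-np.outer(d,d);A+=P;r+=P@o
    return np.linalg.solve(A,r)
def proj(cam,p):
    c=bot.get_calibration(cam);K=np.array(c["intrinsics"]);T=np.array(c["pose"])
    q=K@(T[:3,:3].T@(np.array(p)-T[:3,3]));return q[:2]/q[2]
def save(cam,n):
    im=bot.camera(cam);cv2.imwrite(f"pics/{n}.png",im[:,:,::-1]);return im
E
python3 - <<'E'
from h import *
np.set_printoptions(precision=4,suppress=True)
a=save("scene","s0");b=save("top","t0")
cv2.imwrite("pics/both0.png",cv2.resize(np.vstack([a,b])[:,:,::-1],None,fx=.62,fy=.62))
for n in["knob_mid","barrel_top","end_plate","roller","rail"]:
    r=[bot.mark_of(c,n)for c in("scene","top")]
    for c,x in zip(("scene","top"),r):print(n,c,[(np.round(i["uv"],1),round(i["confidence"],2))for i in x[:2]])
    if all(r):print("  tri",tri(ray("scene",r[0][0]["uv"]),ray("top",r[1][0]["uv"])))
print(bot.get_obs())
E
```

```text
knob_mid scene [(array([262.4, 285.1]), 0.69), (array([328.4, 222.7]), 0.58)]
knob_mid top [(array([288.2, 234.3]), 0.41)]
  tri [ 0.5346 -0.0445 -0.104 ]
barrel_top scene [(array([328.6, 223.6]), 0.94)]
barrel_top top [(array([285.8, 234.7]), 0.82)]
  tri [0.579  0.0551 0.1166]
end_plate scene [(array([374.1, 196.5]), 0.88), (array([152. , 353.6]), 0.73)]
end_plate top [(array([205.9, 242.6]), 0.94)]
  tri [0.5646 0.2979 0.0156]
roller scene [(array([263.6, 284.2]), 0.83)]
roller top [(array([367.7, 257.9]), 0.56)]
  tri [ 0.5209 -0.1787 -0.0105]
rail scene [(array([318.5, 240.3]), 0.57)]
rail top [(array([289. , 245.9]), 0.89)]
  tri [0.5496 0.0484 0.0084]
{'time': 0.6, 'q': array([-65.6612,   4.978 ,  10.0792,  95.0988,  -0.0002,  89.9995]), 'qd': array([ 0.0061, -0.0553,  0.0144,  0.0471, -0.0445,  0.0305]), 'joint_efforts': array([  0.    , -51.9819,  46.4692,   0.0011,   0.    ,   0.    ]), 'ee_pos': array([ 0.2267, -0.5011,  0.2313]), 'tcp_rot': array([179.9975,   0.0002,  24.3393]), 'wrist_force': array([-0.6679, -0.1623, -0.6581]), 'torque': array([ 0.0161,  0.0371, -0.0064]), 'opening': 0.08547024787177596}
```

View pics/both0.png

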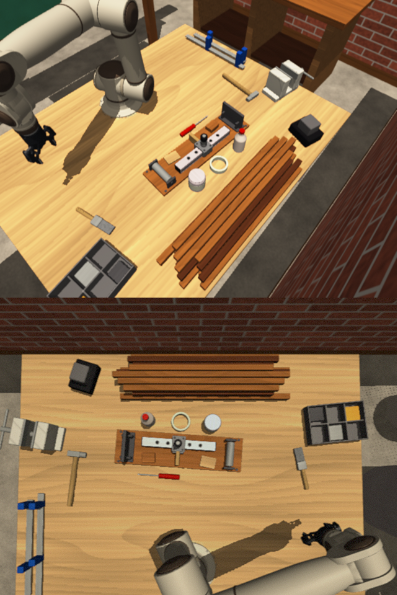

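The top view (lower half) shows the end plate at the left (+y) end of the board, the roller at the right (-y), and the stop in the middle. The first scene `knob_mid` hit is really the roller. I'll zoom in for accuracy.

```bash
python3 - <<'E'
from h import *
np.set_printoptions(precision=4,suppress=True)
a=cv2.imread("pics/s0.png")[150:320,220:420];b=cv2.imread("pics/t0.png")[195:295,180:400]
a=cv2.resize(a,None,fx=3,fy=3,interpolation=2)[:, :660];b=cv2.resize(b,None,fx=3,fy=3,interpolation=2)
a=cv2.copyMakeBorder(a,0,0,0,660-a.shape[1],0);v=np.vstack([a,b]);print(v.shape);cv2.imwrite("pics/z0.png",cv2.resize(v,None,fx=.74,fy=.74))
print(tri(ray("scene",(328.4,222.7)),ray("top",(288.2,234.3))))
e=atz("top",(205.9,242.6),.018);r=atz("top",(367.7,257.9),.018);d=r-e
print(e,r,d,np.degrees(np.arctan2(d[1],d[0])))
for n in["plunger","stop"]:
  for c in("scene","top"):
    x=bot.masks_of(c,n);print(n,c,[(i["extent"],i["confidence"],i["pixels"].sum())for i in x[:2]])
E
```

```text
(810, 660, 3)
[0.5807 0.0492 0.1282]
[0.5601 0.2934 0.018 ] [ 0.516  -0.1809  0.018 ] [-0.0441 -0.4743  0.    ] -95.31155108411265
plunger scene [([323.6, 217.2, 334.4, 229.5], 0.57, np.int64(143))]
plunger top []
stop scene [([304.2, 208.0, 342.2, 254.0], 0.7, np.int64(804)), ([238.6, 258.0, 286.0, 300.6], 0.55, np.int64(679))]
stop top [([275.7, 222.1, 300.8, 271.4], 0.98, np.int64(707))]
```

View pics/z0.png

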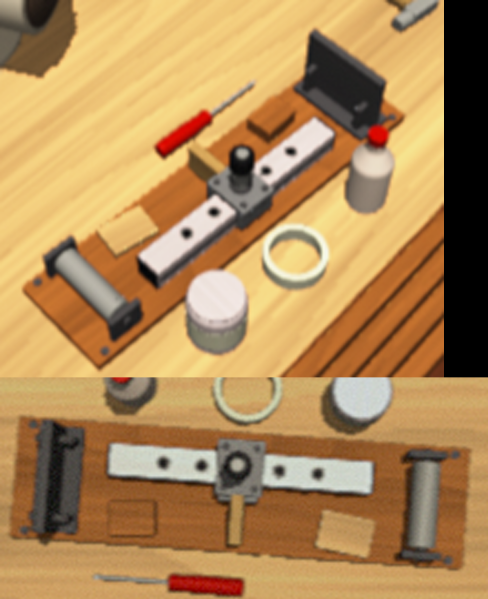

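The crops show the end plate at +y, the roller at -y, and the knob at top-view pixel (287,234). The holes next to the stop are clearly visible. I'll work out the rail direction from the holes and start moving, with the jaws along the rail.

```bash
cat >> h.py <<'E'
def rem(target,yaw):
    s=bot.get_obs();p=np.array(s["ee_pos"]);r=s["tcp_rot"]
    from scipy.spatial.transform import Rotation as R
    M=R.from_euler("xyz",r,degrees=True);M2=R.from_euler("xyz",[180,0,yaw],degrees=True)
    print("t",s["time"],"pos",p,"rpy",r,"d_tool_cm",M.inv().apply(np.array(target)-p)*100,"rot",(M.inv()*M2).as_rotvec(),"F",s["wrist_force"],"op",s["opening"])
E
python3 - <<'E'
from h import *
np.set_printoptions(precision=4,suppress=True)
g=cv2.imread("pics/t0.png",0)
f=lambda x,y:(x/2.22+180-.3,(y-377.4)/2.22+195-.3)
P=[]
for x,y in[(163,463),(201,465.5),(279,471),(317,473)]:
    u,v=map(int,np.round(f(x,y)));w=255.-g[v-3:v+4,u-3:u+4];w=np.clip(w-100,0,None)
    yy,xx=np.mgrid[v-3:v+4,u-3:u+4];q=((w*xx).sum()/w.sum(),(w*yy).sum()/w.sum());P.append(atz("top",q,.058));print(q,P[-1])
P=np.array(P);d=P[3]-P[0];print(np.degrees(np.arctan2(d[1],d[0])),P.mean(0),np.linalg.norm(np.diff(P,axis=0),axis=1))
print(atz("top",(287.2,234),.14), proj("scene",list(P.mean(0)[:2])+[.128]),proj("top",list(P.mean(0)[:2])+[.128]))
E
python3 -m pendant '[[[3.4,-2.2,0,0,0,0.1,100],[3.1,-2.5,0,0,0,0.1,100],[2.8,-2.8,0,0,0,0.1,100],[2.6,-3.1,0,0,0,0.1,100],[2.2,-3.3,0,0,0,0.1,100]]]' 80
```

```text
(np.float64(253.11149032992037), np.float64(233.06484641638227)) [0.5862 0.1509 0.058 ]
(np.float64(270.3160046728972), np.float64(234.32067757009347)) [0.5826 0.1017 0.058 ]
(np.float64(305.3206349206349), np.float64(236.72761904761904)) [0.5759 0.0015 0.058 ]
(np.float64(322.69929622520795), np.float64(237.9878438899552)) [ 0.5723 -0.0483  0.058 ]
-93.9672700128326 [0.5792 0.0515 0.058 ] [0.0494 0.1004 0.0498]
[0.5794 0.05   0.14  ] [327.8276 222.0592] [286.8477 234.2871]
time: 1.22
ee_pos: [0.3333, -0.3341, 0.229]
tcp_rot: [-180.0, 0.1, -5.5]
wrist_force: [0.3, -0.6, 0.3]
opening: 0.0856
```

```bash
python3 -m pendant '[[[1.8,-3.5,0,0,0,-0.02,100],[1.8,-3.5,0,0,0,0,100],[1.8,-3.5,0,0,0,0,100],[1.8,-3.5,0,0,0,0,100],[1.8,-3.5,0,0,0,0,100]]]' && python3 -m pendant '[[[1.8,-3.5,0,0,0,0,100],[1.8,-3.5,0,0,0,0,100],[1.8,-3.5,0,0,0,0,100],[1.8,-3.5,0,0,0,0,100],[1.2,-2.5,0,0,0,0,100]]]'; python3 -c "
from h import *
rem([.5793,.0513,.205],-4)"
```

```text
time: 1.63
ee_pos: [0.4411, -0.1587, 0.2299]
tcp_rot: [179.9, -0.1, -4.9]
wrist_force: [0.8, -0.5, -0.5]
opening: 0.0856
time: 2.05
ee_pos: [0.5408, -0.0146, 0.2311]
tcp_rot: [-178.9, -0.3, -2.1]
wrist_force: [0.2, -0.2, -0.3]
opening: 0.0854
t 2.05 pos [ 0.54078505 -0.01460753  0.23106225] rpy [-178.91380234   -0.25766077   -2.05464642] d_tool_cm [ 3.60096575 -6.67368107  2.74944976] rot [-0.01903222 -0.00417463  0.03399438] F [ 0.2052096  -0.19161217 -0.28060578] op 0.08539838621607052
```

```bash
python3 -m pendant '[[[1.5,-3,0.8,-0.019,-0.004,0.034,100],[1.2,-2.3,0.8,0,0,0,100],[0.7,-1.2,0.8,0,0,0,100],[0,0,0,0,0,0,100]]]'; python3 -c "
from h import *
rem([.5793,.0513,.150],-4)
for c in('scene','top'):
  save(c,'a_'+c)
u,v=map(int,proj('scene',[.579,.051,.15]));U,V=map(int,proj('top',[.579,.051,.15]))
a=cv2.imread('pics/a_scene.png')[v-55:v+55,u-55:u+55];b=cv2.imread('pics/a_top.png')[V-55:V+55,U-55:U+55]
cv2.imwrite('pics/a.png',cv2.resize(np.hstack([a,b]),None,fx=3.5,fy=3.5))"
```

```text
time: 2.38
ee_pos: [0.5794, 0.0128, 0.207]
tcp_rot: [-178.1, -0.0, 0.4]
wrist_force: [-0.4, -0.8, 0.2]
opening: 0.0854
t 2.3833 pos [0.57943393 0.01277517 0.20699664] rpy [-1.78079858e+02 -2.33543452e-03  3.75170358e-01] d_tool_cm [ 0.01160066 -3.65934909  5.82554797] rot [-0.03349807  0.0012388   0.07635466] F [-0.37693515 -0.78197009  0.1727276 ] op 0.08541585709405765
```

View pics/a.png

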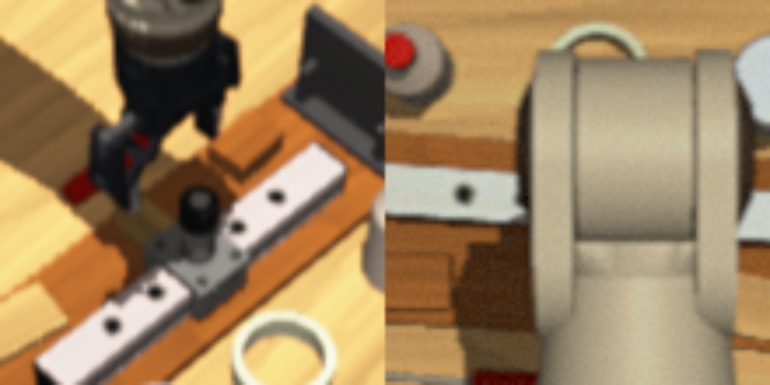

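The scene crop (left) shows the open gripper just short of the knob. The arm hides the knob in the top view. I'll continue to a hover and correct the orientation.

```bash
python3 -m pendant '[[[0,-2,1.3,-0.033,0.001,0.076,100],[0.1,-1.5,1.3,0,0,0,100],[0,0,1,0,0,0,100],[0,0,0,0,0,0,100]]]'; python3 -c "
from h import *
rem([.5793,.0513,.150],-4)"
```

```text
time: 2.82
ee_pos: [0.5778, 0.0038, 0.1756]
tcp_rot: [-178.3, -0.2, -0.4]
wrist_force: [0.0, -0.3, -1.3]
opening: 0.0855
t 2.8167 pos [0.57776769 0.00383854 0.175577  ] rpy [-178.2887298    -0.23365166   -0.43919141] d_tool_cm [ 0.10641529 -4.66867028  2.69877845] rot [-0.02998436 -0.00314828  0.06220403] F [ 0.00740426 -0.34589001 -1.33865766] op 0.08546191754967912
```

The y position went the wrong way, so I'll check the joints.

```bash
python3 -c "
from h import *
s=bot.get_obs();print(s['q'],s['qd'],s['joint_efforts'],s['torque'])"; python3 -m pendant '[[[0,-1,0,0,0,0,100]]]';  python3 -c "
from h import *
s=bot.get_obs();print(s['q'],s['qd'])"
```

```text
[ -0.46341407   7.75669453   6.91667231  88.92704982   1.71136882
 179.97576673] [-0.0517008  -1.29374979  0.78192027  1.04022423  0.52190248 -0.01719578] [ 9.42423753e-02 -5.74847353e+01  4.83624101e+01 -5.32770026e-01
  1.14676435e-01  5.64345726e-03] [-0.01494117  0.03042525  0.00539277]
time: 2.9
ee_pos: [0.5773, 0.0085, 0.1761]
tcp_rot: [-178.1, -0.2, -0.1]
wrist_force: [-0.7, 0.2, 0.7]
opening: 0.0853
[-9.18980554e-02  7.70589480e+00  6.91372138e+00  8.89813062e+01
  1.89778983e+00  1.79974882e+02] [ 5.342691   -0.28035946 -0.77455565  0.05143239  2.86632357  0.03739333]
```

The last joint is at its limit (q6 = 180), since yaw = q1 + 180 − q6. The knob is round, so I'll grip at yaw 16 instead.

```bash
python3 -m pendant '[[[0,0,0,-0.03,0,-0.1,100],[0,0,0,0,0,-0.1,100],[0,0,0,0,0,-0.09,100],[0,0,0,0,0,0,100]]]'; python3 -c "
from h import *
rem([.5793,.0513,.165],16)"
```

```text
time: 3.23
ee_pos: [0.5768, 0.0095, 0.1791]
tcp_rot: [-180.0, -0.5, 17.3]
wrist_force: [-0.2, 0.5, 0.6]
opening: 0.0852
t 3.2333 pos [0.57677875 0.00951441 0.17913738] rpy [-179.98710794   -0.49630862   17.31506993] d_tool_cm [ 1.47204508 -3.91383749  1.42742276] rot [-0.00032441 -0.00865926  0.02295313] F [-0.1954506   0.54151785  0.643044  ] op 0.08517502698549467
```

```bash
python3 -m pendant '[[[0.6,-1.6,0.7,0,-0.009,0.02,100],[0.6,-1.5,0.7,0,0,0,100],[0.3,-0.8,0,0,0,0,100],[0,0,0,0,0,0,100]]]'; python3 -c "
from h import *
rem([.5793,.0513,.112],16)"
```

```text
time: 3.57
ee_pos: [0.5806, 0.0525, 0.1683]
tcp_rot: [180.0, -0.2, 15.5]
wrist_force: [0.3, 0.0, 0.1]
opening: 0.0854
t 3.5667 pos [0.58063045 0.05251787 0.16826198] rpy [179.9846948   -0.20646591  15.47678086] d_tool_cm [-0.18099237  0.08036562  5.62560378] rot [ 0.00028358 -0.00360227 -0.00913237] F [0.28273401 0.01362516 0.08164862] op 0.08538354873941324
```

```bash
python3 -m pendant '[[[-0.1,0.05,1.5,0,0,0,100],[-0.1,0.05,1.5,0,0,0,100],[0,0,1.4,0,0,0,100],[0,0,0.8,0,0,0,100],[0,0,0,0,0,0,100]]]'; python3 -c "
from h import *
rem([.5793,.0513,.110],16)
for c in('scene',):
  save(c,'b_'+c)
u,v=map(int,proj('scene',[.579,.051,.13]))
cv2.imwrite('pics/b.png',cv2.resize(cv2.imread('pics/b_scene.png')[v-40:v+40,u-50:u+50],None,fx=6,fy=6,interpolation=2))"
```

```text
time: 3.98
ee_pos: [0.5802, 0.0504, 0.1187]
tcp_rot: [179.9, -0.5, 15.2]
wrist_force: [-0.4, -0.0, 0.4]
opening: 0.0854
t 3.9833 pos [0.5802063  0.05040635 0.11865918] rpy [179.90987715  -0.49701739  15.18894428] d_tool_cm [-0.07155945 -0.11134935  0.86515563] rot [ 0.0016343  -0.00866331 -0.01416232] F [-0.41163185 -0.00993932  0.410324  ] op 0.0854390823230823
```

View pics/b.png

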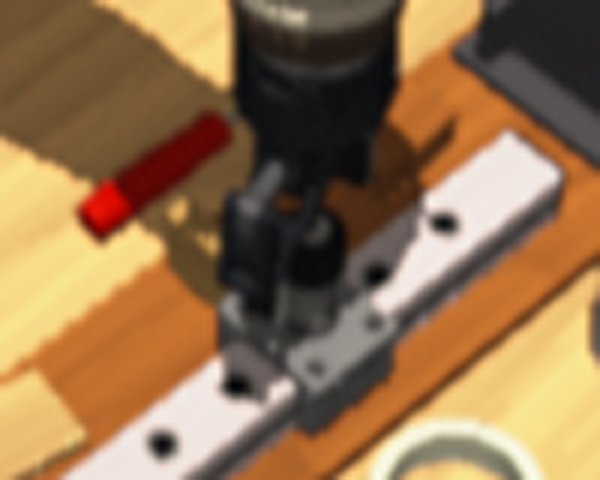

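The crop shows the knob between the open fingers. I'll lower a little more and close.

```bash
python3 -m pendant '[[[-0.05,-0.1,0.8,0,-0.008,0,100],[0,0,0,0,0,0,60],[0,0,0,0,0,0,0],[0,0,0,0,0,0,0],[0,0,0,0,0,0,0]]]' 80;python3 -m pendant '[[[0,0,0,0,0,0,0],[0,0,0,0,0,0,0],[0,0,0,0,0,0,0]]]'; python3 -c "
from h import *
rem([.5793,.0513,.110],16)"
```

```text
time: 4.45
ee_pos: [0.581, 0.0509, 0.1141]
tcp_rot: [179.9, -0.2, 15.1]
wrist_force: [-0.1, -0.2, -0.3]
opening: 0.039
time: 4.7
ee_pos: [0.5808, 0.0509, 0.1147]
tcp_rot: [179.9, -0.2, 15.1]
wrist_force: [-0.9, -0.1, 0.2]
opening: 0.032
t 4.7 pos [0.58080831 0.05092675 0.11473213] rpy [179.86521639  -0.23655058  15.09720724] d_tool_cm [-0.1378558  -0.0764337   0.47246977] rot [ 0.00238489 -0.00410997 -0.01576153] F [-0.93391755 -0.05411193  0.22999561] op 0.03199310025576701
```

Gripped at 32 mm opening. I'll lift about 14 mm.

```bash
python3 -m pendant '[[[0,0,-0.5,0,0,0,0],[0,0,-0.5,0,0,0,0],[0,0,-0.4,0,0,0,0],[0,0,0,0,0,0,0]]]'; python3 -c "
from h import *
rem([.5808,.0509,.129],16)"
```

```text
time: 5.03
ee_pos: [0.5807, 0.0509, 0.1276]
tcp_rot: [179.9, -0.1, 15.1]
wrist_force: [3.2, -0.1, -11.0]
opening: 0.0321
t 5.0333 pos [0.58069097 0.0509159  0.12762056] rpy [ 1.79877999e+02 -1.16089585e-01  1.50954027e+01] d_tool_cm [ 0.01039208  0.00466792 -0.13791388] rot [ 0.00214526 -0.00200929 -0.01579035] F [  3.18291693  -0.08722793 -11.01869947] op 0.032118128993425234
```

```bash
python3 -m pendant '[[[0,0,-0.3,0,0,0,0],[0,0,-0.05,0,0,0,0],[0,0,-0.05,0,0,0,0]]]'; python3 -c "
from h import *
rem([.5808,.0509,.131],16)"
```

```text
time: 5.28
ee_pos: [0.5806, 0.0509, 0.1293]
tcp_rot: [179.9, 0.0, 15.1]
wrist_force: [4.8, 0.4, -13.7]
opening: 0.0319
t 5.2833 pos [0.58062974 0.05091012 0.12927599] rpy [1.79902229e+02 3.35432442e-02 1.50949282e+01] d_tool_cm [ 0.01607434  0.00570557 -0.17240097] rot [ 0.00170177  0.00059891 -0.01579598] F [  4.76420329   0.36377464 -13.6629493 ] op 0.03193989688644267
```

Pin clear (13.7 N, about 19 mm). Now the slide, roughly 40 mm first.

```bash
python3 -m pendant '[[[-0.26,0.75,-0.03,0,0,0,0],[-0.26,0.75,-0.03,0,0,0,0],[-0.26,0.75,-0.03,0,0,0,0],[-0.26,0.75,-0.03,0,0,0,0],[-0.26,0.75,-0.03,0,0,0,0]]]'; python3 -c "
from h import *
rem([.5773,.0010,.1295],15)
u,v=map(int,proj('scene',[.579,.02,.1]));im=save('scene','c_scene')[v-40:v+40,u-50:u+50,::-1]
cv2.imwrite('pics/c.png',cv2.resize(im,None,fx=6,fy=6,interpolation=2))"
```

```text
time: 5.7
ee_pos: [0.5778, 0.0116, 0.1288]
tcp_rot: [-180.0, 0.1, 15.2]
wrist_force: [4.6, 2.5, -13.3]
opening: 0.032
t 5.7 pos [0.57781892 0.01164112 0.12877108] rpy [-1.79950207e+02  9.64975473e-02  1.52449416e+01] d_tool_cm [-0.32999204  1.0129583  -0.07321635] rot [-0.00086546  0.00168605  0.0042743 ] F [  4.56021637   2.45905501 -13.27436829] op 0.03198488619186276
```

View pics/c.png

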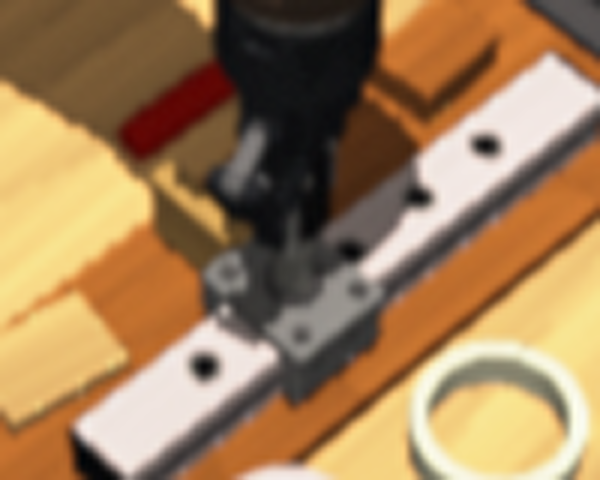

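The saddle slides along with the gripper and the middle hole is now exposed. About 10 mm to go.

```bash
python3 -m pendant '[[[-0.14,0.42,-0.03,0,0,0,0],[-0.14,0.42,-0.02,0,0,0,0],[-0.05,0.14,0,0,0,0,0],[0,0.03,0,0,0,0,0]]]'; python3 -c "
from h import *
rem([.5773,.0010,.1295],15)"
```

```text
time: 6.08
ee_pos: [0.5769, -0.002, 0.1289]
tcp_rot: [-180.0, 0.1, 15.1]
wrist_force: [3.4, 2.0, -12.0]
opening: 0.0319
t 6.0833 pos [ 0.57687314 -0.00200147  0.12892318] rpy [-1.79959081e+02  1.39836417e-01  1.51114127e+01] d_tool_cm [ 0.1193161  -0.27868167 -0.05777408] rot [-0.00071181  0.0024413   0.00194365] F [  3.36533977   1.96128239 -12.01272997] op 0.03188471464643967
```

```bash
python3 -m pendant '[[[0.1,-0.27,-0.03,0,0,0,0],[0,0,0,0,0,0,0],[0,0,0,0,0,0,0]]]'; python3 -c "
from h import *
rem([.5773,.0010,.1295],15)
r=bot.camera('scene');P={}
for c in('scene',):
  print(bot.mark_of(c,'barrel_top')[:1],bot.masks_of(c,'stop')[0]['extent'])
for y in(.0015,):print(proj('scene',[.5759,y,.108]))"
```

```text
time: 6.33
ee_pos: [0.577, 0.0005, 0.1291]
tcp_rot: [180.0, 0.2, 15.1]
wrist_force: [3.8, -1.5, -12.3]
opening: 0.0321
t 6.3333 pos [5.77043177e-01 5.03231634e-04 1.29088134e-01] rpy [179.95837859   0.18481694  15.08234672] d_tool_cm [ 0.03759085 -0.04125287 -0.04133804] rot [0.00072875 0.00322514 0.00143839] F [  3.83883366  -1.4829441  -12.31259577] op 0.032082925240255473
[{'uv': [319.3, 237.2], 'confidence': 0.62}] [293.5, 216.6, 328.8, 262.5]
[315.42309444 235.62881507]
```

```bash
python3 -m pendant '[[[0,0,0.4,0,0,0,0],[0,0,0.4,0,0,0,0],[0,0,0.1,0,0,0,0]]]'; python3 -c "
from h import *
rem([.5773,.0010,.1147],15)"
```

```text
time: 6.73
ee_pos: [0.5771, 0.0005, 0.1208]
tcp_rot: [179.9, 0.1, 15.1]
wrist_force: [0.3, -1.6, -6.0]
opening: 0.0319
t 6.7333 pos [5.77110366e-01 4.99887003e-04 1.20812928e-01] rpy [1.79934024e+02 1.11952103e-01 1.50856629e+01] d_tool_cm [ 0.03252031 -0.04405614  0.61118005] rot [0.00115296 0.00195307 0.00149622] F [ 0.33468429 -1.59417159 -5.99715732] op 0.03190099601985966
```

The spring still pulls down at about 11 mm, below the rail surface level, so the pin has entered the hole. Continuing down.

```bash
python3 -m pendant '[[[0,0,0.4,0,0,0,0],[0,0,0.3,0,0,0,0],[0,0,0.2,0,0,0,0]]]'; python3 -m pendant '[[[0,0,0.2,0,0,0,0],[0,0,0.1,0,0,0,0]]]'; python3 -c "
from h import *
rem([.5773,.0010,.1097],15)"
```

```text
time: 6.98
ee_pos: [0.5772, 0.0005, 0.1136]
tcp_rot: [179.9, -0.0, 15.1]
wrist_force: [-2.6, -1.5, 1.2]
opening: 0.0317
time: 7.15
ee_pos: [0.5772, 0.0005, 0.1118]
tcp_rot: [179.9, -0.1, 15.1]
wrist_force: [-2.1, -1.9, 3.0]
opening: 0.0316
t 7.15 pos [5.77222883e-01 5.20861870e-04 1.11809590e-01] rpy [ 1.79887680e+02 -1.10901215e-01  1.50841379e+01] d_tool_cm [ 0.01950655 -0.04466961  0.21091003] rot [ 0.00195893 -0.00193703  0.00146658] F [-2.09402375 -1.86808279  3.03280765] op 0.031591699174935615
```

```bash
python3 -m pendant '[[[0,0,0.2,0,0,0,0],[0,0,0.1,0,0,0,0]]]'; python3 -m pendant '[[[0,0,0.15,0,0,0,0],[0,0,0.15,0,0,0,0]]]'
```

```text
time: 7.32
ee_pos: [0.5773, 0.0005, 0.1099]
tcp_rot: [179.9, -0.2, 15.1]
wrist_force: [-3.1, -1.4, 3.4]
opening: 0.0314
time: 7.48
ee_pos: [0.5774, 0.0005, 0.1095]
tcp_rot: [179.8, -0.3, 15.1]
wrist_force: [-8.2, -0.9, 17.6]
opening: 0.0323
```

Firm contact right at the predicted home height (0.1097). I'll check that the push holds and take a look.

```bash
python3 -c "
from h import *
u,v=map(int,proj('scene',[.577,.001,.11]));im=save('scene','d_scene')[v-40:v+40,u-50:u+50,::-1]
cv2.imwrite('pics/d.png',cv2.resize(im,None,fx=6,fy=6,interpolation=2))
save('top','d_top')
for i in range(3): bot.camera('scene')
rem([.5773,.0010,.1097],15)"
```

```text
t 7.7333 pos [5.77391582e-01 4.99505583e-04 1.09523871e-01] rpy [179.84228294  -0.3096505   15.08001926] d_tool_cm [ 0.0042736  -0.05065995 -0.01772962] rot [ 0.0027489  -0.00540634  0.00138916] F [-7.6088607  -1.43096333 12.153692  ] op 0.03217892436353348
```

View pics/d.png

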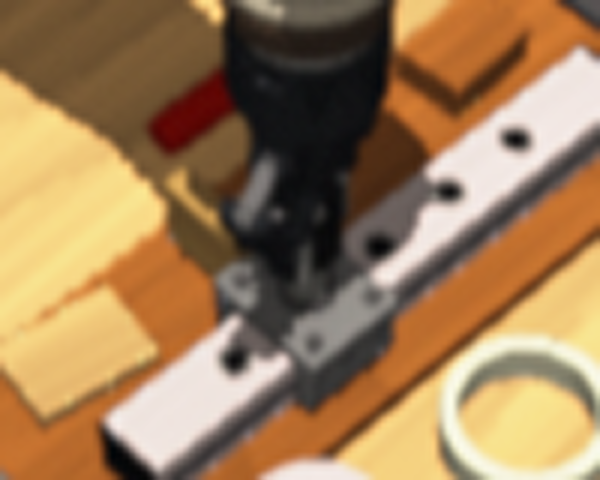

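One hole is ahead of the saddle and three are behind it, so the stop is one hole over and the knob is low on its barrel. I'll renew the push a bit so it holds with margin.

```bash
python3 -m pendant '[[[0,0,0.2,0,0,0,0]]]'; python3 -c "
from h import *
for k in range(3):
  for i in range(4): bot.camera('scene')
  s=bot.get_obs();print(s['time'],s['ee_pos'],s['wrist_force'],s['opening'])"
```

```text
time: 7.82
ee_pos: [0.5774, 0.0005, 0.1094]
tcp_rot: [179.8, -0.4, 15.1]
wrist_force: [-9.3, -1.3, 19.2]
opening: 0.0319
8.0167 [5.77399904e-01 5.51832659e-04 1.09460277e-01] [-7.93376219 -1.06349398 15.48984936] 0.03189310672831269
8.2167 [5.77398759e-01 5.43225761e-04 1.09460202e-01] [-7.37771275 -0.67567381 15.20669553] 0.03177222654673385
8.4167 [5.77411256e-01 5.58784178e-04 1.09482586e-01] [-7.80660802 -1.89669367 16.05744597] 0.031640807707914366
```

Steady at about 15.5 N down with the position constant. Handing in.

```bash
python3 -c "
from workcell import bot
print(bot.job_done())"
```

```text
the job is handed in; nothing more can be done
None
```

I moved the stop one hole away from the end plate, towards the roller. The pin is pushed home, and I handed the job in with the fingers still gripping the knob and pressing it down. It took about 8.4 s of robot time, and no verdict was reported.

**Lift and slide:** I lifted the pin to about 19 mm at 13.7 N. I then slid the stop about 50 mm. It overshot by 3 mm on the way, which I corrected before lowering the pin.

**Pin home:** The spring still pulled down below rail level, so the pin had entered the hole. The hard stop came at a tool height of 0.1095 m, against 0.1097 m predicted for home. The push then held steady at about 15.5 N for 0.6 s.

**Pictures:** The last scene crop shows one free hole on the roller side of the stop and three behind it. The bystanders in that crop look undisturbed. I did not check the ones outside it.

**Checks that disagreed or fell short:**
- The network's `barrel_top` mark was about 4 px off my prediction. The arm partly hid the barrel and confidence was 0.62, so I relied on the hole count, position and forces instead.
- The arm covered the stop in an earlier top view. I took a final top picture but did not look at it.
- About 8 N of side force in x remained while holding.
- On the approach the last joint reached its range limit, so I gripped at yaw 15° rather than with the jaws along the rail.

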